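# Lock the planer housing's access panel with its quarter-turn cam

### The job

The access panel on the yellow machine housing is standing slightly open on its springy gasket. Set a fingertip down in the slot of its cam fastener, press the panel shut and, keeping it pressed, turn the fastener a quarter turn clockwise to its stop so that its tongue catches under the keeper and the panel stays locked shut when you let go. Just press and turn with the fingertip, pick nothing up, and leave the screwdriver, the jar and the offcut of wood where they are.

Things in the scene. Friction and masses are not known exactly. Their poses are not given: they have to be found in the camera images.
- housing: Yellow machine housing, fixed: box 320 x 280 mm, top 85 mm above the bench, spanning x -170..+150 and y -140..+140 mm in its frame; origin on the bench. A dark motor, 103 mm high, lies beyond its +x end. The fastener turns about an upright axis at x = -55, y = 0 mm of this frame.
- panel_hinge (a point): Middle of the panel's hinge line, 85 mm above the bench. The aluminium panel, 240 x 200 x 4 mm, lies on the housing's top and runs from here 240 mm towards the housing's -x side; that end lifts. Hinge line along the housing's y axis.
- panel (a joint): Hinge angle of the panel: 0 = shut flat on the housing (hard stop), 0.07 rad = fully up on its gasket, as at the start (the fastener is then about 12 mm higher than when shut). The gasket springs it up: about 5 N pressed down at the fastener's axis holds it shut, 2 N starts it moving.
- latch (a joint): Angle of the cam fastener: 0 = open, grows clockwise seen from above, 1.57 = quarter turn, tongue straight at the keeper, 1.62 rad = stop. Starts at 0 to 0.35 and stays where left; takes about 0.1 N m to turn. Only with the panel pressed to within 4 mm of shut (at the fastener) can the tongue enter under the keeper's sloping lip (from about 1.05 rad); it then holds the panel down.
- slot: Slot of the fastener: oblong pocket 84 mm long, 40 wide, 16 deep, open at the top, walls 8 mm thick, on a dark disc of 108 mm diameter. Origin: centre of its floor, on the turning axis, 97 mm above the bench with the panel shut, 109 mm with it up. x along the slot towards the tongue, z up; turns with the fastener. A fingertip off-centre along x has leverage to turn it.
- tongue_tip (a point): End of the fastener's tongue, a flat steel finger 16 mm wide and 6 mm thick that sticks out beyond the disc, 88 mm from the turning axis, in line with the slot.
- keeper (a point): Middle of the underside of the keeper, a steel hook plate on the housing in front of the panel's free edge (-x side), 98.5 mm above the bench, 86 mm from the turning axis; 5 mm thick, its sloping lip up to 112 mm above the bench. The tongue comes in under it from the housing's -y side. Slot walls top out at 113 mm with the panel shut.
- screwdriver: Loose screwdriver lying on the bench beside the housing (its +y side), about 200 mm long. Leave it alone.
- jar_mid (a point): Middle (half-way up) of a loose glass jar, 60 mm diameter, 85 mm high, standing on the bench beside the housing (-y side). Leave it alone.
- offcut: Loose wooden offcut 110 x 50 x 25 mm, origin at the centre of its underside, on the bench beside the housing (-y side). Leave it alone.

How it is judged:
On the way, in this order (a step that is already met when the one before it is completed fails the run):
1. a fingertip presses on the floor of the slot while the fastener is still open (turned less than 0.7 rad) (contact force between the fingers and slot above 1 N and value of joint latch below 0.7 rad), for 0.1 s.
2. the fingertip still presses on the slot's floor, the panel nearly shut, part-way through the turn (0.75 to 1.3 rad) (contact force between the fingers and slot above 0.5 N and value of joint latch between 0.75 and 1.3 rad and value of joint panel below 0.035 rad), for 0.05 s.
3. panel shut and fastener turned to the locked end (value of joint latch above 1.35 rad and value of joint panel below 0.015 rad), for 0.2 s.
At the end, for the whole second after the job is handed in: The fastener stands at more than 1.35 rad (within about 13 degrees of the quarter turn or beyond) and the panel stays shut within 0.015 rad (about 2.6 mm at the fastener), at rest (all of step 3 and velocity of joint latch between -0.05 and 0.05 rad/s); the robot touches nothing.
It fails at once if the screwdriver was moved by more than 25 mm (distance of screwdriver from where it was at the start of the episode above 0.025 m).
It fails at once if the jar was moved by more than 25 mm (distance of jar_mid from where it was at the start of the episode above 0.025 m).
It fails at once if the offcut was moved by more than 25 mm (distance of offcut from where it was at the start of the episode above 0.025 m).
It also fails if it takes over 35 s, if anything falls off the work surface, if the arm or the gripper's body presses on something with over 40 N, if the wrist force passes 120 N, or if a joint passes its speed limit or range.

### The arm

A 6-joint arm with a two-finger parallel gripper is mounted at the origin on the work surface. World frame = base frame: x ahead of the robot, y to its left, z up, the work surface at z = 0. Lengths are in m, angles in rad, forces in N, time in s.
With the tool pointing down it reaches from about 0.275 to 1 m from the base axis. Payload 8.4 kg.
Tool frame: the origin (TCP) lies on the centre line of the jaws, within the pads' length; the fingertips stand 17 mm ahead of it and the grasp point (between the pads) lies 2 mm behind it (bot.tcp_to_tips is the z of the fingertips in the tool frame, in m); z points along the fingers, y is the line along which they close (so a half turn about z gives the same grasp; the last joint's range is limited). The gripper opens to 85 mm and grips with 20 to 120 N. Pads are 22 mm wide; open, the fingers measure 114 mm over their backs; the gripper's body (76 mm by 85 mm) begins 54 mm behind the grasp point. The pads swing forward as they close: fully open they stand 13 mm farther back than shut.
Start: joints at [1.29, 0.353, 1.633, -0, 1.155, -0.002], TCP at [0.172, 0.601, 0.248] pointing down, gripper open.
Joint ranges: [-2.63, 2.63], [-0.92, 2.1], [0.06, 2.66], [-1.3, 4.44], [0, 2.69], [-3.02, 3.02]. Speed limits (rad/s): [2.22, 2.22, 2.79, 3.14, 3.14, 3.14].

### API

Orientations are given as a unit quaternion [x, y, z, w].
In Python, from workcell import bot, hand, kinematics, get_obs, vision, hand_in gives the robot as it stands. The module is installed in compiled form; this text tells all that it offers. Calls block until the motion is done:
- bot.reach(position, orientation): joint-space move of the TCP to a pose.
- bot.servo_line(position, ori=None, velocity=0.15): straight line of the TCP; ori=None keeps the orientation; velocity is the mean speed in m/s.
- bot.goto_joints(angles): joint-space move.
- hand.move_gripper(opening, strength=None): finger opening in m; strength is the grip in N (None keeps the last); returns when the fingers have stopped.
- bot.dwell(seconds).
- kinematics.solve_ik(position, orientation): joint angles nearest the present ones, or None.
- get_obs(): the state.
- vision.read_camera(name): name is "scene" or "side" or "wrist"; returns a dict with "frame" (480x640x3 uint8, red, green, blue), "intrinsics" (3x3 intrinsics, pixels), "view" (4x4, takes a point from world to camera coordinates). Camera axes: x right, y down, z forward; pixel columns grow to the right and rows downward; lengths in m; the calibration is good to about 2 mm. A picture is of the moment at which its call begins. There is no depth.
A pose or a line that the arm cannot do raises bot.IKError and nothing moves.
- hand_in(): hands the job in; it is judged then, once.
The state is a dict: "time_s": time; "joint_pos": joint angles; "joint_vel": joint speeds; "joint_efforts": joint torques, N m; "position": TCP position; "orientation": TCP orientation; "wrist_force": force on the tool from outside, world axes, zero at the start; "ft_torque": the same for the moment, N m; "gripper_width": finger opening in m; "grip_force": force on a finger pad.
Only numpy, scipy, OpenCV 4.12 (cv2) and the standard library are available. Lean on these libraries where they do the work, as an engineer would, in place of code of your own. Each camera call takes 0.05 s, during which the arm holds its last target. There are 200 camera calls.

## Working session

There is one attempt and no reset: what is moved stays moved. The work goes in short steps, each a Python script; the robot and the scene stay as the last script left them, time stands still between calls to the robot, and variables do not carry over. Pictures are saved under pics/ and viewed, at most 10 in all, crops included, and the job is handed in when it is done.

```bash
mkdir -p pics; python3 - <<'E'
from workcell import *
import cv2,numpy as np
for n in ("scene","side","wrist"):
    c=vision.read_camera(n); cv2.imwrite(f"pics/{n}0.png",c["frame"][:,:,::-1]); np.savez(f"{n}0.npz",**c)
o=get_obs();print({k:np.round(v,3) for k,v in o.items()},bot.tcp_to_tips)
E
```

```text
{'time_s': np.float64(0.15), 'joint_pos': array([ 1.29 ,  0.354,  1.634,  0.   ,  1.155, -0.002]), 'joint_vel': array([ 0.   , -0.001, -0.005,  0.001,  0.002,  0.002]), 'joint_efforts': array([-0.0000e+00, -6.0564e+01, -3.4234e+01, -0.0000e+00,  6.0000e-03,
       -0.0000e+00]), 'position': array([0.172, 0.601, 0.248]), 'orientation': array([ 0.139,  0.99 , -0.001, -0.   ]), 'wrist_force': array([-0.621, -0.467, -0.331]), 'ft_torque': array([ 0.011,  0.014, -0.02 ]), 'grip_force': np.float64(0.0), 'gripper_width': np.float64(0.085)} 0.017
```

View pics/scene0.png

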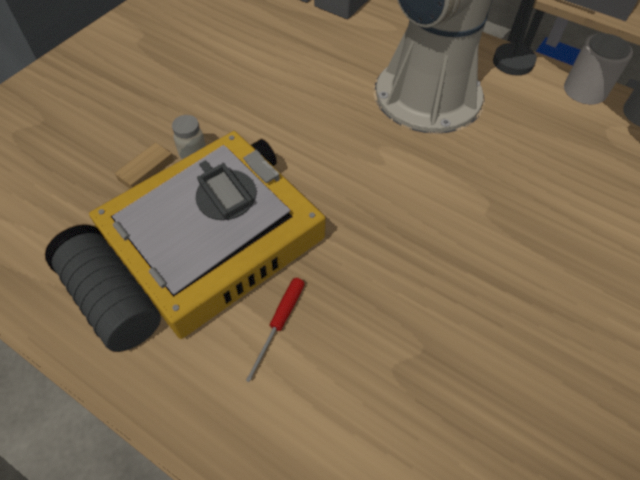

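View pics/side0.png

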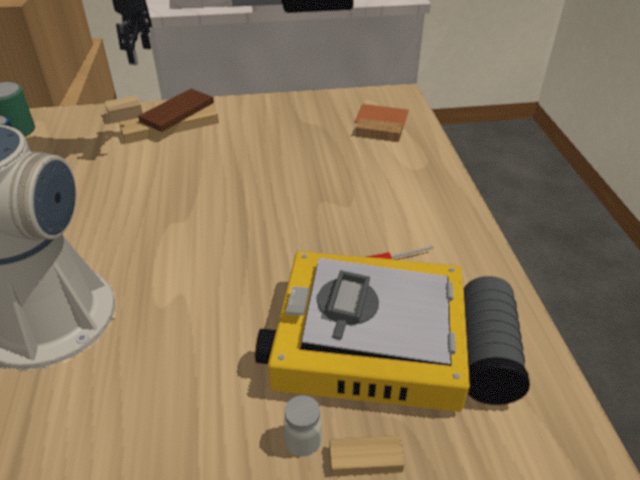

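Scene view: housing at about (210,230), with the keeper at (262,167), the tongue at (205,168) and the slot centre at about (226,190). The side view shows the slot at (349,296) and the tongue at (339,329). Next I'll enlarge both.

```bash
python3 - <<'E'
import cv2
a=cv2.imread("pics/scene0.png")[120:345,80:340]; cv2.imwrite("pics/sc.png",cv2.resize(a,None,fx=3,fy=2.6667,interpolation=cv2.INTER_CUBIC)[:600])
a=cv2.imread("pics/side0.png")[245:415,260:480]; cv2.imwrite("pics/sd.png",cv2.resize(a,None,fx=3.5,fy=3.5,interpolation=cv2.INTER_CUBIC))
E
```

```text
(no output)
```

View pics/sc.png

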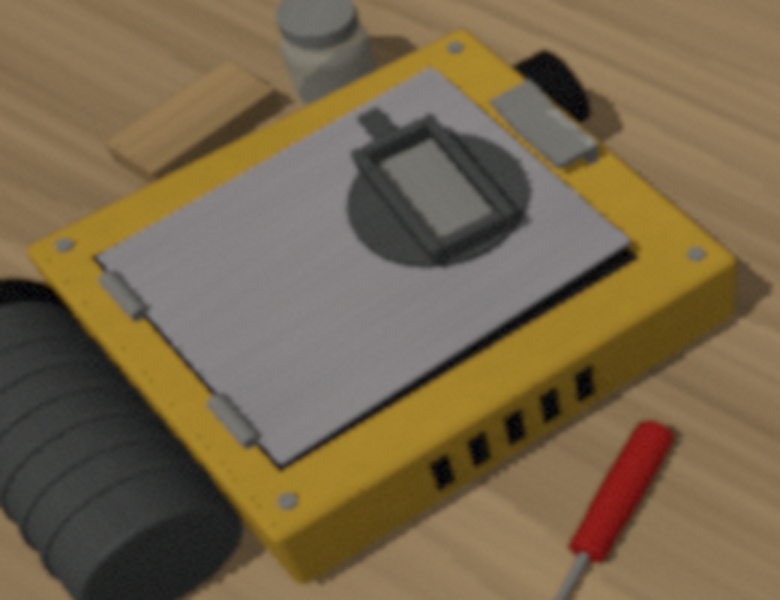

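View pics/sd.png

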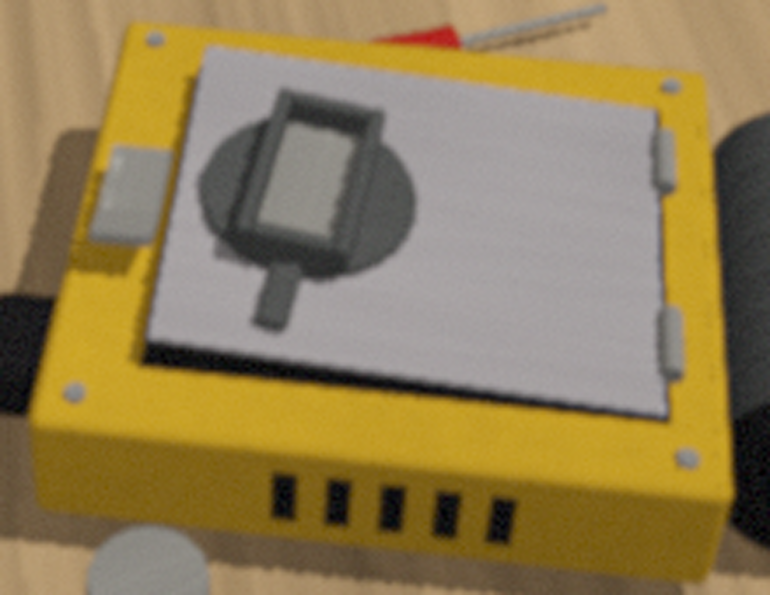

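Both crops show the top corners, the rim, and the tongue tip at (370,113) in the scene crop and (268,328) in the side crop. The tongue points to housing -y, so the latch is nearly open.

```bash
cat > h.py <<'E'
import numpy as np
from scipy.spatial.transform import Rotation as R
D={n:np.load(n+"0.npz") for n in("scene","side")}
def px(n,p):
    p=np.array(p,float); return p/[3,2.6667]+[80,120] if n=="scene" else p/3.5+[260,245]
def ray(n,p,z):
    u=np.linalg.inv(D[n]["intrinsics"])@[*px(n,p),1]; V=D[n]["view"]
    d=V[:3,:3].T@u; c=-V[:3,:3].T@V[:3,3]; return (c+d*(z-c[2])/d[2])[:2]
H=np.array([[-.17,-.14],[.15,-.14],[-.17,.14],[.15,.14]])
C={"scene":[(463,28),(30,248),(736,262),(280,540)],"side":[(33,425),(733,497),(132,22),(703,73)]}
def fit(A,B):
    a=A-A.mean(0);b=B-B.mean(0); th=np.arctan2((a[:,0]*b[:,1]-a[:,1]*b[:,0]).sum(),(a*b).sum())
    M=np.array([[np.cos(th),-np.sin(th)],[np.sin(th),np.cos(th)]]); return th,M,B.mean(0)-M@A.mean(0)
E
python3 - <<'E'
from h import *
W={}
for n in C:
    W[n]=np.array([ray(n,p,.085) for p in C[n]]); th,M,t=fit(H,W[n])
    print(n,th,t,"res mm",np.round(1e3*(W[n]-H@M.T-t),1).tolist())
th,M,t=fit(H,(W["scene"]+W["side"])/2); ax=t+M@[-.055,0]; print("th",th,"axis",ax,np.hypot(*ax))
for n,rim,tip in(("scene",[(352,155),(435,118),(527,210),(440,265)],(370,113)),("side",[(283,90),(385,108),(350,258),(235,240)],(268,328))):
    r=np.array([ray(n,p,.125) for p in rim]); print(n,"rim",r.mean(0))
    for z in(.109,.112,.115):
        d=M.T@(ray(n,tip,z)-ax); print(z,np.hypot(*d),"bearing housing",np.degrees(np.arctan2(d[1],d[0])))
E
```

```text
scene -0.27516442214436215 [ 0.61042945 -0.14830905] res mm [[3.8, 0.3], [-3.0, 4.4], [4.5, -3.1], [-5.2, -1.6]]
side -0.27061064775914095 [ 0.60881467 -0.15464461] res mm [[2.7, 0.8], [-1.9, 3.4], [3.2, -2.9], [-4.0, -1.4]]
th -0.2728815304198136 axis [ 0.55665719 -0.13665387] 0.5731854062389684
scene rim [ 0.55973095 -0.13068075]
0.109 0.08451898758750524 bearing housing -96.39169824313923
0.112 0.0818525053307787 bearing housing -95.82326562548342
0.115 0.07919462158614529 bearing housing -95.21661509878686
side rim [ 0.55722327 -0.14147364]
0.109 0.09218882648014115 bearing housing -96.57089419505333
0.112 0.09462291564813768 bearing housing -96.26604119643072
0.115 0.09705954916517272 bearing housing -95.97648671715767
```

```bash
cat >> h.py <<'E'
AX=np.array([.5575,-.1365]); TH=-.2729; RR=.024
def pose(lat,ztip,sgn,r=RR):   # lat: latch angle (rad); tips at height ztip
    b=TH-np.pi/2-lat; u=np.array([np.cos(b),np.sin(b),0]); x=sgn*u; z=np.array([0,0,-1.])
    q=R.from_matrix(np.c_[x,np.cross(z,x),z]).as_quat()
    return np.array([*AX,ztip+.017])+r*u, q
E
python3 - <<'E'
from h import *
from workcell import *
import cv2
best=None
for s in(1,-1):
    J=[kinematics.solve_ik(*pose(l,.11,s)) for l in(.11,.9,1.95)]
    print(s,[None if j is None else np.round(j,2).tolist() for j in J])
    v=max(abs(j[5]) for j in J) if all(j is not None for j in J) else 9
    if best is None or v<best[0]: best=(v,s)
s=best[1]; print("use",s)
hand.move_gripper(0.0,40)
bot.reach(*pose(.11,.22,s)); p,q=pose(.11,.155,s); bot.servo_line(p,q,.15); bot.dwell(.2)
for n in("wrist","side","scene"):
    c=vision.read_camera(n); np.savez(n+"1.npz",**c); cv2.imwrite(f"pics/{n}1.png",c["frame"][:,:,::-1])
o=get_obs();print(o["time_s"],o["position"]-p,o["wrist_force"],o["gripper_width"])
a=cv2.imread("pics/side1.png")[215:385,250:450];b=cv2.imread("pics/wrist1.png")
a=cv2.resize(a,(400,340));b=cv2.resize(b,(400,300)); 
e=cv2.resize(cv2.imread("pics/scene1.png")[100:270,140:340],(400,340))
cv2.imwrite("pics/m1.png",np.vstack([np.hstack([a,e])[:300],np.hstack([b,b*0])]))
E
```

```text
1 [None, [-0.27, 0.39, 1.89, -0.0, 0.86, -2.24], [-0.23, 0.39, 1.89, -0.0, 0.86, -1.14]]
-1 [[-0.28, 0.41, 1.85, -0.0, 0.88, 0.1], [-0.27, 0.39, 1.89, -0.0, 0.86, 0.9], [-0.23, 0.39, 1.89, -0.0, 0.86, 2.0]]
use -1
4.825 [ 0.00032049 -0.00010456  0.00064727] [ 0.02925862  0.28549282 -0.19813887] -0.0002790522114857554
```

View pics/m1.png

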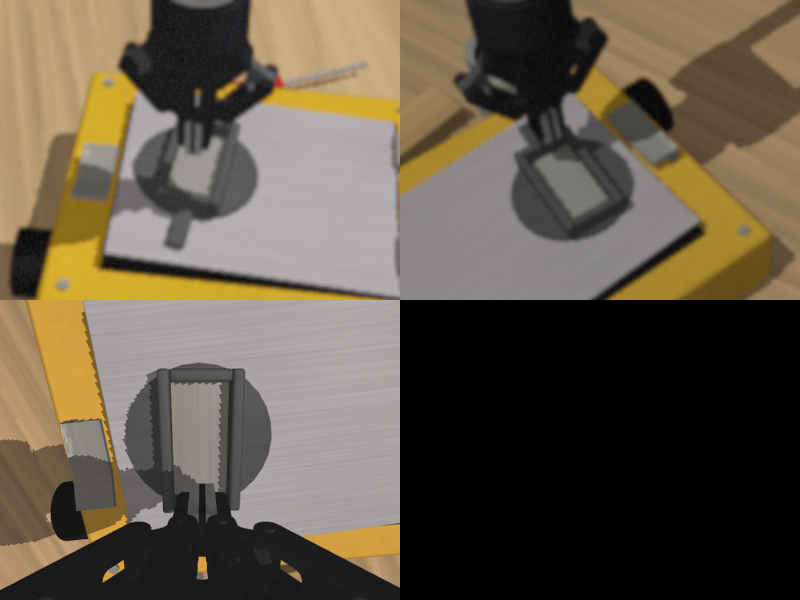

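The wrist view shows the closed fingers at column 202 and the slot centre at about 201, so they are aligned. I'll descend now, checking the force.

```bash
python3 - <<'E'
from h import *
from workcell import *
for z in(.125,.115,.110,.106,.102,.098,.096,.094):
    p,q=pose(.11,z,-1); bot.servo_line(p,q,.06); o=get_obs()
    print(z,round(o["time_s"],2),np.round(o["position"]-p,4),np.round(o["wrist_force"],1))
    f=np.linalg.norm(o["wrist_force"])
    if f>25 or (z>.118 and f>4): break
E
```

```text
0.125 5.47 [-0.     -0.     -0.0002] [ 0.2 -0.2  0. ]
0.115 5.79 [-0.0003  0.0001 -0.0004] [0.  0.2 0. ]
0.11 6.04 [ 0.     -0.     -0.0002] [-0.1 -0.2 -0.3]
0.106 6.29 [ 0.     -0.     -0.0001] [-0.2  0.   2.4]
0.102 6.54 [ 0.0001 -0.     -0.0001] [0.1 0.9 2.5]
0.098 6.79 [-0.  0. -0.] [-1.   0.5  3.7]
0.096 7.04 [ 0.0001 -0.0001  0.0008] [-2.1  1.2 10.2]
0.094 7.29 [ 0.0006 -0.0002  0.0023] [-6.1  1.  24.7]
```

```bash
python3 - <<'E'
from h import *
from workcell import *
bot.dwell(.15)
for l in np.arange(.2,2.15,.1):
    p,q=pose(l,.0952,-1); bot.servo_line(p,q,.012); o=get_obs(); d=o["position"][:2]-AX
    act=(TH-np.pi/2-np.arctan2(d[1],d[0])+np.pi)%(2*np.pi)-np.pi
    w=o["wrist_force"]; t=-(d[0]*w[1]-d[1]*w[0])/np.hypot(*d)
    print(round(l,2),round(o["time_s"],2),"tip lat",round(act,3),"Ftan",round(t,1),"F",np.round(w,1))
    if np.linalg.norm(w[:2])>35 or np.linalg.norm(w)>60: break
E
```

```text
0.2 7.8 tip lat 0.123 Ftan -1.7 F [ 1.  -1.9 10.7]
0.3 8.15 tip lat 0.21 Ftan -2.9 F [ 2.  -2.5 10.6]
0.4 8.5 tip lat 0.307 Ftan -2.4 F [ 0.2 -4.1 10. ]
0.5 8.85 tip lat 0.409 Ftan -4.4 F [ 0.7 -6.1 11.7]
0.6 9.2 tip lat 0.514 Ftan -4.1 F [-0.6 -6.4 11.7]
0.7 9.55 tip lat 0.62 Ftan -3.5 F [-1.8 -5.9 12.1]
0.8 9.9 tip lat 0.725 Ftan -4.3 F [-1.7 -6.2 12.6]
0.9 10.25 tip lat 0.831 Ftan -3.9 F [-2.5 -5.7 12.7]
1.0 10.6 tip lat 0.938 Ftan -5.1 F [-2.8 -6.5 15. ]
1.1 10.95 tip lat 1.044 Ftan -3.7 F [-4.3 -4.9 14.5]
1.2 11.3 tip lat 1.149 Ftan -4.0 F [-2.9 -4.5 13.2]
1.3 11.65 tip lat 1.254 Ftan -4.9 F [-3.5 -5.1 13.2]
1.4 12.0 tip lat 1.36 Ftan -4.8 F [-2.9 -4.6 14.6]
1.5 12.35 tip lat 1.466 Ftan -4.1 F [-2.4 -3.8 13.9]
1.6 12.7 tip lat 1.572 Ftan -4.7 F [-3.1 -4.  14.5]
1.7 13.05 tip lat 1.663 Ftan -6.4 F [-3.3 -5.6 13. ]
1.8 13.4 tip lat 1.764 Ftan -7.2 F [-3.6 -6.2 14.7]
1.9 13.75 tip lat 1.837 Ftan -12.1 F [ -6.6 -10.1  15.3]
2.0 14.1 tip lat 1.851 Ftan -22.4 F [-15.4 -16.8  22. ]
2.1 14.45 tip lat 1.861 Ftan -34.3 F [-25.1 -24.7  27.7]
```

It reached the stop: the force rises while the angle stalls. I'll back off to mid-slot, lift and look.

```bash
python3 - <<'E'
from h import *
from workcell import *
import cv2
for l,z in((1.72,.0965),(1.72,.14),(1.72,.24)):
    p,q=pose(l,z,-1); bot.servo_line(p,q,.1 if z>.1 else .03)
bot.goto_joints(np.array(get_obs()["joint_pos"])+[.5,0,0,0,0,0]); bot.dwell(.3)
c={n:vision.read_camera(n)["frame"][:,:,::-1] for n in("side","scene")}
a=cv2.resize(c["side"][230:420,250:450],(400,380));b=cv2.resize(c["scene"][110:300,130:330],(400,380))
cv2.imwrite("pics/end.png",np.hstack([a,b])); o=get_obs(); print(o["time_s"],o["wrist_force"])
E
```

```text
18.175 [-0.33638033 -0.18015163  0.10235169]
```

View pics/end.png

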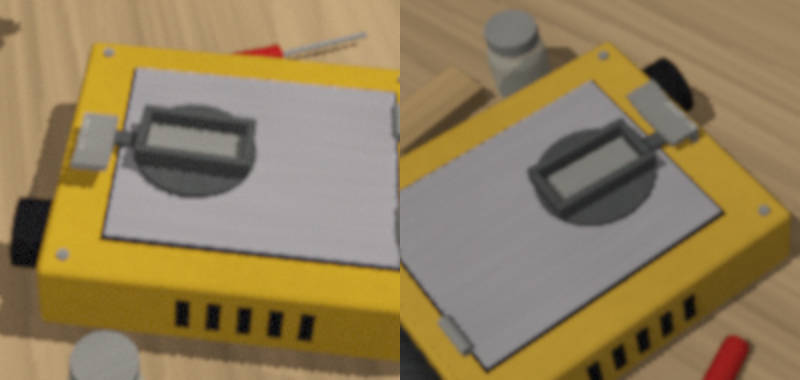

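The panel lies flat with no gap at its edge. The tongue, at (125,138) in the left half, runs under the keeper, and the arm is clear.

```bash
python3 -c "
from workcell import *
print(hand_in())"
```

```text
the job is handed in; nothing more can be done
None
```

I pressed the panel shut, turned the fastener clockwise to its stop and handed the job in; the last pictures show the tongue under the keeper and the panel flat after release, but the hand-in call returned no verdict.

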